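# Line up bottles and draw the reader arm out to its mark

### The arm

A 6-joint arm with a two-finger parallel gripper is mounted at the origin on a cart in front of the work surface, level with it; the furniture and walls round the work are solid. World frame = base frame: x ahead of the robot, y to its left, z up, the work surface at z = 0. Lengths are in m, angles in rad, forces in N, time in s.
With the tool pointing down it reaches from about 0.425 to 0.95 m from the base axis. Payload 3.5 kg.
Tool frame: the origin (TCP) lies on the centre line of the jaws, within the pads' length; the fingertips stand 17 mm ahead of it and the grasp point (between the pads) lies 2 mm behind it; z points along the fingers, y is the line along which they close (so a half turn about z gives the same grasp; the last joint's range is limited). The gripper opens to 85 mm and grips with 20 to 120 N. Pads are 22 mm wide; open, the fingers measure 114 mm over their backs; the gripper's body (76 mm by 85 mm) begins 54 mm behind the grasp point. The pads swing forward as they close: fully open they stand 13 mm farther back than shut.
Start: joints at [-1.491, 0.286, 1.577, -0, 1.279, -0.15], TCP at [0.154, -0.657, 0.248] pointing down, gripper open.
Joint ranges: [-2.77, 2.77], [-0.9, 2.22], [0.21, 2.48], [-1.53, 4.67], [0.24, 2.81], [-2.84, 2.84]. Speed limits (rad/s): [2.79, 2.79, 3.14, 3.14, 3.14, 3.14].

### API

Orientations are given as a unit quaternion [x, y, z, w].
In Python, from plant import ctrl gives the robot as it stands. The module is installed in compiled form; this text tells all that it offers.
- The arm moves only by the tool drive_tool, never from a script. Its argument "moves" is a list of rows, each a list of 3 entries, a list of its own where there are three numbers: the turn, a rotation vector about the tool's x, y, z in rad, then the shift along the tool's x, y, z in m, then the finger opening in m, from 0 to 0.0854. A call has 1 to 5 rows; each row shifts and turns the commanded pose from where the row before left it, along the tool's axes as they then stand; what a row does not reach is not made up. A row lasts 1/8 s, in which the tool goes at most 62.5 mm and 10.7 degrees, less where a joint would pass 70% of its speed; a pose out of reach is approached as far as the arm can. A call with a gripper value outside its range is refused whole. The fingers move at their own pace and stop on an object; "grip_force" is the grip in N (left out, the last holds). Time passes only in rows, so rows that do not move let the fingers close. It gives the time, the measured TCP pose, the force, the opening and the grip force at its end, in the units of the state.
- ctrl.get_state(): the state, without advancing time (a new reading comes with each control period).
- ctrl.read_camera(name): name is "scene" or "top" or "wrist"; returns a dict with "image" (400x640x3 uint8, red, green, blue), "fx", "fy", "cx", "cy" (pixels), "R" (3x3) and "t" (3): a world point X has camera coordinates R X + t. Camera axes: x right, y down, z forward; pixel columns grow to the right and rows downward; lengths in m; the calibration is good to about 2 mm. A picture is of the moment at which its call begins. There is no depth.
- ctrl.sign_off(): hands the job in; it is judged then, once.
The state is a dict: "time": time; "qpos": joint angles; "dq": joint speeds; "joint_efforts": joint torques, N m; "eef_pos": TCP position; "tcp_rot": TCP orientation; "contact_force": force on the tool from outside, world axes, zero at the start; "wrist_torque": the same for the moment, N m; "opening": opening from 0.0 (shut) to 1.0 (fully open); "finger_force": force on a finger pad.
Only numpy, scipy, OpenCV 4.12 (cv2) and the standard library are available. Lean on these libraries where they do the work, as an engineer would, in place of code of your own. Each camera call takes 0.05 s, during which the arm holds its last target. There are 200 camera calls.

### The job

Push the three red-capped bottles along the desk, without lifting or toppling them, into the lane between the guide rails until they stand upright in single file, close together and up against the blue end stop. Then press the yellow lock button fully down (it stays down), and draw the telescoping reader arm out by its black grip until its orange pointer stands at the red mark on the scale; a spring pulls the arm back, so finish while still holding the grip there. Leave the red mark, the specimen cup, the timer and the sticky notes alone.

Things in the scene. Friction and masses are not known exactly. Their poses are not given: they have to be found in the camera images.
- station: Reading station fixed to the desk; place and yaw (-0.05 to 0.25 rad) vary. Origin: on the desk (z = 0), middle of the lane's mouth. +y runs along the lane from mouth to end stop, +x to the telescoping arm beside the lane. Lane: two rails on the desk 22 mm high, inner faces at x = +-20 mm, y 0 to 110 mm; before y = 0 they flare out to x = +-41 mm at y = -37 mm.
- end_stop (a point): Middle of the foot of the blue end stop's face (station x = 0, y = 110 mm); 50 mm wide, 40 mm high. Three touching bottles pushed home have their centres at about station y = 93, 60 and 27 mm.
- sleeve (a point): Middle of the top of the arm's fixed blue sleeve (z = 90 mm): 30 x 110 x 30 mm, station x 80 to 110, y 140 to 250 mm, on a grey foot x 60 to 130 mm.
- bottle_a: White reagent bottle with red cap, round, loose: 33 mm diameter body up to 56 mm, cap 23 mm diameter up to 65 mm, 18 to 36 g. Origin: centre of its underside, z up. The three bottles are alike and stand before the lane's mouth (station y about -130 to -44 mm, x within +-60 mm), in any order.
- bottle_b: Second such bottle, same shape and origin.
- bottle_c: Third such bottle, same shape and origin.
- grip_post (a point): Middle (z = 110 mm) of the black upright grip post on the end of the telescoping arm, 18 mm (station x) by 22 mm (station y). Its top is 15 mm above this point; 27 mm below it is the top of the 16 mm square rod that runs in +y from the post into the sleeve, 45 mm away. Arm in: at station x = 95, y = 95 mm. The black reader head with its lens hangs below the rod.
- pointer (a point): Tip of the orange pointer on the arm, over the white scale bar (bar 28 mm high, station x 50 to 72, y 3 to 125 mm); z = 36 mm, at the same station y as the grip, and moving with it.
- mark (a point): The red line of the red clip on the scale bar (z = 30 mm), varies along the scale: 35 to 70 mm in station -y from where the pointer starts. The clip is 6 mm wide with a tab to z = 40 mm on the lane side; the pointer passes above its line. It must not be moved.
- reader_arm (a joint): Slide of the telescoping arm in m: 0 = fully in (start), grows as the grip is drawn out in station -y, stop at 0.085. Blocked (about 1 mm play) until the lock button is down. A return spring pulls it in with about 1.5 N at 0 rising to 3.6 N at 0.085, plus 0.6 N friction.
- button_top (a point): Centre of the flat top of the yellow lock button, 20 mm diameter, on the sleeve's top (station x = 95, y = 170 mm); at z = 106 mm when up, pressed straight down.
- lock_button (a joint): Travel of the lock button in m: 0 = up (locked), 0.008 = fully down (released). Takes about 4 N of friction, has no spring, stays where it is left.
- cup: Specimen cup with orange lid, 61 mm diameter, 62 mm high, loose bystander; origin: centre of its underside.
- timer: White bench timer, 34 x 68 x 63 mm, loose bystander; origin: centre of its underside.
- notes: Pad of yellow sticky notes, 76 x 76 x 21 mm, loose bystander; origin: centre of its underside.
There are look-alikes about, which are no part of the job. Leave any green look-alike of the bottle_c alone.

How it is judged:
By the outcome, as a careful person would: the job done as asked, in the order asked, and still so for the second after the job is handed in, while the arm keeps its last pose, push and grip.
It also fails if it takes over 67 s, if anything falls off the work surface, if the arm or the gripper's body presses on something with over 40 N, if the wrist force passes 120 N, or if a joint passes its speed limit or range.

## Working session

There is one attempt and no reset: what is moved stays moved. The work goes in short steps, Python scripts to look and compute and a tool call to move; the robot and the scene stay as the last step left them, time stands still between calls to the robot, and variables do not carry over. Pictures are saved under pics/ and viewed, at most 10 in all, crops included, and the job is handed in when it is done.

Besides the shell and the picture viewer there is one more tool, called after "Emit:" as name(argument=value, ...), one argument or row to a line, values as JSON. drive_tool: Moves the arm, as the interface text tells. Its arguments: {"type":"object","properties":{"moves":{"type":"array","items":{"type":"array"}},"grip_force":{"type":"number"}},"required":["moves"]}

```bash
mkdir -p pics; cat > h.py <<'E'
import numpy as np, cv2
from plant import ctrl
def snap(name,fn):
    c=ctrl.read_camera(name); cv2.imwrite('pics/'+fn,c['image'][:,:,::-1])
    np.savez('pics/'+fn+'.npz',**{k:np.array(v) for k,v in c.items()}); return c
def load(fn): return dict(np.load('pics/'+fn+'.npz'))
def pix2w(c,u,v,z):
    R=np.array(c['R']);t=np.array(c['t']);d=R.T@np.array([(u-c['cx'])/c['fx'],(v-c['cy'])/c['fy'],1]);o=-R.T@t
    return o+d*(z-o[2])/d[2]
def w2pix(c,X):
    p=np.array(c['R'])@np.array(X)+np.array(c['t']); return c['fx']*p[0]/p[2]+c['cx'],c['fy']*p[1]/p[2]+c['cy']
E
python3 - <<'E'
from h import *
a=snap('top','top0.png');b=snap('scene','scene0.png')
for c in(a,b):print(c['fx'],-np.array(c['R']).T@c['t'])
s=ctrl.get_state();print(s)
E
```

```text
465.5949066462846 [0.31499612 0.08443775 1.0580565 ]
466.37216125673467 [ 0.23588814 -0.5820428   0.56079812]
{'time': 0.1, 'qpos': array([-1.49099500e+00,  2.87153854e-01,  1.57802150e+00,  5.89011705e-05,
        1.27860613e+00, -1.49978601e-01]), 'dq': array([ 0.00105634, -0.00213843, -0.00438565,  0.00147391,  0.00065574,
       -0.00115202]), 'joint_efforts': array([ 4.43169283e-04, -4.07298124e+01, -2.93697435e+01, -1.67579019e-04,
        3.41789892e-03, -4.43842211e-06]), 'eef_pos': array([ 0.15375142, -0.65668847,  0.24703919]), 'tcp_rot': array([ 9.93407785e-01,  1.14628853e-01,  6.65693590e-05, -1.09275326e-03]), 'contact_force': array([ 0.20576314, -0.04687047,  0.24914873]), 'wrist_torque': array([-0.01977524, -0.043478  , -0.02809533]), 'finger_force': 0.0, 'opening': 0.9968465476547185}
```

View pics/top0.png

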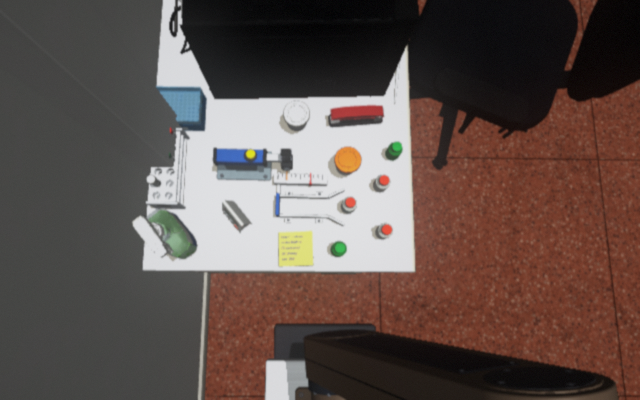

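View pics/scene0.png

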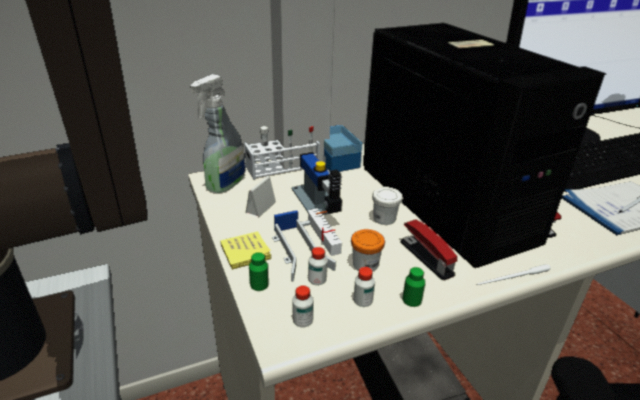

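```bash
python3 - <<'E'
from h import *
c=load('top0.png');s=load('scene0.png')
im=c['image'].astype(int)
for n,(u,v),z in [('b1',(349,203),.065),('b2',(382,183),.065),('b3',(385.5,230),.065),('mark',(310.5,180),.03),('btn',(250.5,154.5),.106),('post',(287,159),.125),('cup',(347.5,159),.062),('stop',(280,204),.0),('railU',(330,196),.022),('railL',(330,217),.022),('g1',(395,150),.065),('g2',(339,249),.065),('notes',(295,249),.02)]:
    print(n,pix2w(c,u,v,z).round(4))
for n,(u,v),z in [('b1',(319,252),.065),('b2',(366,272),.065),('b3',(303,291),.065),('mark',(321,230),.03),('btn',(321,166),.106)]: print(n,pix2w(s,u,v,z).round(4))
crop=c['image'][130:260,200:420,::-1]
cv2.imwrite('pics/crop.png',cv2.resize(crop,(792,468),interpolation=cv2.INTER_CUBIC))
E
```

```text
b1 [ 0.484  -0.0171  0.065 ]
b2 [ 0.5291 -0.0899  0.065 ]
b3 [ 0.426  -0.0951  0.065 ]
mark [0.5418 0.0661 0.03  ]
btn [0.5787 0.1944 0.106 ]
post [0.5648 0.1167 0.125 ]
cup [ 0.5833 -0.015   0.062 ]
stop [0.4912 0.1353 0.    ]
railU [0.507  0.0216 0.022 ]
railL [0.459  0.0216 0.022 ]
g1 [ 0.6045 -0.1207  0.065 ]
g2 [0.3847 0.0052 0.065 ]
notes [0.3871 0.0993 0.02  ]
b1 [ 0.4844 -0.0249  0.065 ]
b2 [ 0.5345 -0.0981  0.065 ]
b3 [ 0.4259 -0.1012  0.065 ]
mark [0.5314 0.0739 0.03  ]
btn [0.5752 0.181  0.106 ]
```

View pics/crop.png

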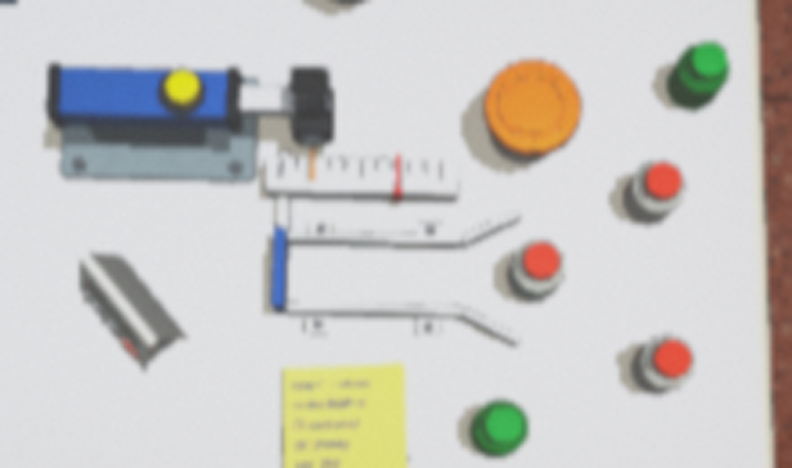

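```bash
cat >> h.py <<'E'
def blobs(c,kind,amin=15):
    h=cv2.cvtColor(np.asarray(c['image']),cv2.COLOR_RGB2HSV);H,S,V=[h[...,i].astype(int) for i in range(3)]
    m={'red':((H<7)|(H>173))&(S>150)&(V>120),'yel':(H>24)&(H<34)&(S>150)&(V>120),'blue':(H>105)&(H<125)&(S>150)&(V>70),'green':(H>50)&(H<75)&(S>150)&(V>60),'orange':(H>9)&(H<19)&(S>130)&(V>150)}[kind].astype(np.uint8)
    n,l,st,ce=cv2.connectedComponentsWithStats(m)
    return [(ce[i].round(1),st[i].tolist()) for i in range(1,n) if st[i][4]>=amin]
E
python3 - <<'E'
from h import *
for f in('top0.png','scene0.png'):
    c=load(f)
    for k,z in(('red',.06),('yel',.104),('blue',.09),('green',.06),('orange',.06)):
        for p,st in blobs(c,k):print(f[:3],k,p,st,pix2w(c,*p,z).round(4)[:2])
c=load('top0.png')
# crop px -> full
f=lambda u,v:(200+(u+.5)/3.6-.5,130+(v+.5)/3.6-.5)
for n,p,z in [('railU far',(287,240),.022),('railU mouth',(463,244),.022),('railL far',(290,313),.022),('railL mouth',(460,316),.022),('flU',(520,217),.022),('flL',(516,345),.022),('stopU',(280,229),.04),('stopL',(280,310),.04),('bar ne',(458,194),.028),('bar nw',(263,190),.028),('sl_far_top',(50,66),.09),('sl_near_top',(238,69),.09),('sl_near_bot',(238,122),.09),('ptr',(313,170),.036),('mark',(398,178),.03)]: print(n,pix2w(c,*f(*p),z).round(4)[:2])
E
```

```text
top red [356.4 111.4] [332, 107, 50, 11, 412] [ 0.6956 -0.0363]
top red [383.6 179.8] [380, 176, 9, 9, 60] [ 0.5375 -0.0945]
top red [349.9 202. ] [346, 198, 9, 9, 62] [ 0.4871 -0.0196]
top red [386.2 229.1] [382, 225, 9, 9, 63] [ 0.4285 -0.0976]
top yel [250.1 153.9] [246, 150, 9, 9, 64] [0.5806 0.1955]
top blue [230.1 155.4] [217, 150, 28, 12, 304] [0.5806 0.2397]
top blue [259. 156.] [255, 151, 8, 11, 65] [0.5801 0.178 ]
top blue [277.1 203.7] [276, 195, 3, 19, 26] [0.4768 0.1371]
top green [396.5 146.6] [393, 143, 8, 8, 55] [ 0.6139 -0.1253]
top green [339.8 247.8] [335, 243, 10, 10, 74] [0.3876 0.003 ]
top orange [347.4 159.4] [335, 147, 26, 26, 512] [ 0.5829 -0.0149]
sce red [433.8 239.1] [409, 220, 47, 40, 485] [ 0.6903 -0.0601]
sce red [317.7 251.5] [312, 248, 13, 9, 88] [ 0.4854 -0.0173]
sce red [365.2 271.8] [359, 267, 13, 11, 114] [ 0.5365 -0.0923]
sce red [302.2 290.9] [296, 286, 14, 11, 120] [ 0.4268 -0.0957]
sce yel [320.3 163.8] [316, 161, 9, 7, 45] [0.579  0.1936]
sce yel [238.6 264.2] [232, 262, 16, 6, 27] [ 0.3427 -0.0516]
sce blue [577.    6.1] [565, 0, 23, 13, 216
[... 554 characters left out ...]
1 -0.0814]
sce blue [286.3 219.7] [275, 212, 22, 17, 290] [0.4533 0.0494]
sce blue [599.5 218.6] [596, 216, 8, 6, 16] [ 0.9777 -0.1491]
sce green [257.9 271.2] [249, 253, 18, 37, 530] [ 0.3772 -0.0283]
sce green [414.5 286.8] [405, 268, 19, 38, 526] [ 0.5916 -0.151 ]
sce orange [367.7 239.3] [351, 229, 34, 21, 531] [ 0.5806 -0.0181]
railU far [0.5051 0.1361]
railU mouth [0.5037 0.0255]
railL far [0.459  0.1333]
railL mouth [0.458  0.0274]
flU [ 0.5214 -0.0105]
flL [ 0.4402 -0.0074]
stopU [0.5087 0.1396]
stopL [0.4583 0.1386]
bar ne [0.5345 0.029 ]
bar nw [0.5358 0.1514]
sl_far_top [0.5966 0.2757]
sl_near_top [0.5962 0.1639]
sl_near_bot [0.5636 0.1631]
ptr [0.5471 0.12  ]
mark [0.544  0.0668]
```

Emit:
drive_tool(
  moves=[
    [[0, 0, -0.166], [0, 0, 0], 0.02],
    [[0, 0, -0.166], [0, 0, 0], 0.02],
    [[0, 0, -0.166], [0, 0, 0], 0.02],
    [[0, 0, -0.166], [0, 0, 0], 0.02],
    [[0, 0, -0.166], [0, 0, 0], 0.02],
  ],
  grip_force=20,
)

```text
time: 0.72
eef_pos: [0.1538, -0.6569, 0.2475]
tcp_rot: [0.861, 0.508, 0.0, -0.001]
contact_force: [-0.4, -0.4, 0.2]
opening: 0.233
finger_force: 0.0
```

Emit:
drive_tool(
  moves=[
    [[0, 0, -0.166], [0, 0, 0], 0.02],
    [[0, 0, -0.166], [0, 0, 0], 0.02],
    [[0, 0, -0.166], [0, 0, 0], 0.02],
    [[0, 0, 0], [0.05, 0.027, 0], 0.02],
    [[0, 0, 0], [0.05, 0.027, 0], 0.02],
  ],
)

```text
time: 1.35
eef_pos: [0.2092, -0.5567, 0.2472]
tcp_rot: [0.712, 0.702, 0.001, -0.001]
contact_force: [1.4, -0.6, -0.1]
opening: 0.235
finger_force: 0.0
```

Emit:
drive_tool(
  moves=[
    [[0, 0, 0], [0.05, 0.027, 0], 0.02],
    [[0, 0, 0], [0.05, 0.027, 0], 0.02],
    [[0, 0, 0], [0.05, 0.027, 0], 0.02],
    [[0, 0, 0], [0.05, 0.027, 0], 0.02],
    [[0, 0, 0], [0.05, 0.027, 0], 0.02],
  ],
)

```text
time: 1.98
eef_pos: [0.3477, -0.3078, 0.2479]
tcp_rot: [0.712, 0.702, 0.0, -0.0]
contact_force: [0.7, -0.8, 0.2]
opening: 0.237
finger_force: 0.0
```

Emit:
drive_tool(
  moves=[
    [[0, 0, 0], [0.05, 0.027, 0], 0.02],
    [[0, 0, 0], [0.05, 0.027, 0], 0.02],
    [[0, 0, 0], [0.05, 0.027, 0], 0.02],
    [[0, 0, 0], [0.05, 0.027, 0], 0.02],
    [[0, 0, 0], [0.04, 0.027, 0], 0.02],
  ],
)

```text
time: 2.6
eef_pos: [0.4858, -0.0693, 0.2481]
tcp_rot: [0.711, 0.703, -0.0, -0.0]
contact_force: [0.4, -0.4, 0.8]
opening: 0.229
finger_force: 0.0
```

```bash
cat >> h.py <<'E'
from scipy.spatial.transform import Rotation as Ro
O=np.array([.482,.026]);YAW=-.012
def st(p): # world->station mm
    d=np.asarray(p)[:2]-O;c,s=np.cos(YAW),np.sin(YAW);return np.round([1000*(c*d[0]+s*d[1]),1000*(-s*d[0]+c*d[1])],1)
def rep():
    s=ctrl.get_state();R=Ro.from_quat(s['tcp_rot']).as_matrix()
    print('t',round(s['time'],2),'tcp',st(s['eef_pos']),'z',round(s['eef_pos'][2]*1000,1),'toolx ang-st',round(np.degrees(np.arctan2(R[1,0],R[0,0])-YAW),2),'tilt',np.degrees(R[:2,2]).round(2),'F',s['contact_force'].round(1),'open',round(s['opening']*85.4,1),'q6',s['qpos'].round(2))
E
python3 - <<'E'
from h import *
rep();c=snap('wrist','w1.png')
print(-c['R'].T@c['t'])
for k,z in(('red',.06),('yel',.104),('blue',.04)):
    for p,s in blobs(c,k):print(k,p,s,pix2w(c,*p,z).round(4),st(pix2w(c,*p,z)))
E
```

```text
t 2.6 tcp [  4.9 -95.3] z 248.1 toolx ang-st 90.0 tilt [-0.01  0.  ] F [ 0.4 -0.4  0.8] open 19.6 q6 [-0.35 -0.13  2.02 -0.    1.25 -0.34]
[0.48640637 0.01493347 0.3723454 ]
red [381.6  27.5] [371, 24, 27, 5, 39] [0.5381 0.0631 0.06  ] [55.6 37.8]
red [542.5 132.3] [524, 78, 36, 115, 2744] [ 0.6916 -0.0256  0.06  ] [210.2 -49.1]
red [321.4 127.3] [311, 116, 22, 24, 415] [ 0.4865 -0.0189  0.06  ] [  5.1 -44.8]
red [263.  208.3] [254, 199, 20, 19, 295] [ 0.4273 -0.0978  0.06  ] [ -53.2 -124.5]
```

View pics/w1.png

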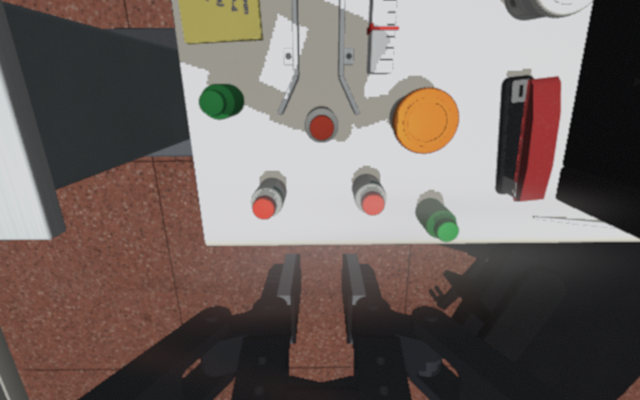

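Emit:
drive_tool(
  moves=[
    [[0, 0, 0], [0, 0, 0.06], 0.02],
    [[0, 0, 0], [0, 0, 0.06], 0.02],
    [[0, 0, 0], [0, 0, 0.06], 0.02],
    [[0, 0, 0], [0, 0, 0.03], 0.02],
    [[0, 0, 0], [0, 0, 0.014], 0.02],
  ],
)

```text
time: 3.28
eef_pos: [0.4837, -0.071, 0.022]
tcp_rot: [0.712, 0.702, -0.001, -0.002]
contact_force: [-0.2, 0.0, -0.1]
opening: 0.233
finger_force: 0.0
```

Emit:
drive_tool(
  moves=[
    [[0, 0, 0], [0.015, 0, 0], 0.02],
    [[0, 0, 0], [0.008, 0, 0], 0.02],
    [[0, 0, 0], [0.008, -0.001, 0], 0.02],
    [[0, 0, 0], [0.008, -0.001, 0], 0.02],
    [[0, 0, 0], [0.008, -0.001, 0], 0.02],
  ],
)

```text
time: 3.9
eef_pos: [0.4833, -0.024, 0.0249]
tcp_rot: [0.712, 0.703, 0.0, 0.0]
contact_force: [-0.9, -0.9, 0.5]
opening: 0.234
finger_force: 0.1
```

```bash
python3 - <<'E'
from h import *
rep();c=snap('wrist','w2.png')
for p,s in blobs(c,'red'):print(p,s,st(pix2w(c,*p,.064)))
E
```

```text
t 3.9 tcp [  1.9 -49.9] z 24.9 toolx ang-st 89.96 tilt [ 0.06 -0.02] F [-0.9 -0.9  0.5] open 20.0 q6 [-0.26  0.19  2.17 -0.    0.79 -0.25]
[506.7  62.9] [476, 52, 68, 17, 574] [45.6 40.2]
```

View pics/w2.png

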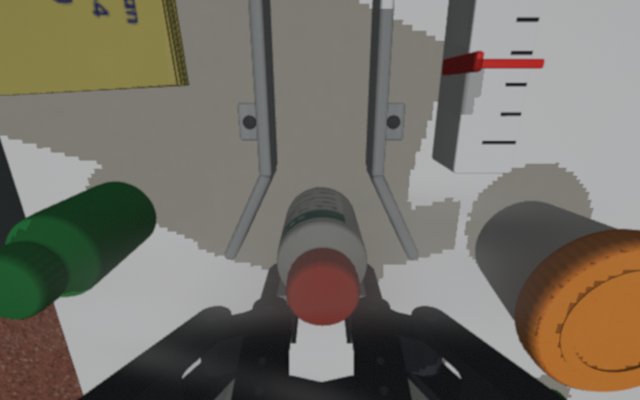

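Emit:
drive_tool(
  moves=[
    [[0, 0, 0], [0.008, -0.001, 0], 0.02],
    [[0, 0, 0], [0.008, 0, 0], 0.02],
    [[0, 0, 0], [0, 0, 0], 0.0],
    [[0, 0, 0], [0, 0, 0], 0.0],
    [[0, 0, 0], [0.005, 0, 0], 0.0],
  ],
)

```text
time: 4.58
eef_pos: [0.4824, -0.0036, 0.0243]
tcp_rot: [0.712, 0.702, 0.0, 0.0]
contact_force: [0.1, 0.6, 1.0]
opening: -0.001
finger_force: 0.0
```

Emit:
drive_tool(
  moves=[
    [[0, 0, 0], [0.006, 0, 0], 0.0],
    [[0, 0, 0], [0.007, 0, 0], 0.0],
    [[0, 0, 0], [0.007, 0, 0], 0.0],
    [[0, 0, 0], [0.005, 0, 0], 0.0],
    [[0, 0, 0], [0, 0, 0], 0.0],
  ],
)

```text
time: 5.2
eef_pos: [0.4825, 0.022, 0.0243]
tcp_rot: [0.711, 0.703, -0.0, -0.0]
contact_force: [0.0, -0.6, -1.4]
opening: -0.001
finger_force: 0.0
```

```bash
python3 - <<'E'
from h import *
rep();c=snap('top','t2.png')
for p,s in blobs(c,'red'):print(p,s,st(pix2w(c,*p,.064)))
w=load('w2.png');print('mark',st(pix2w(w,515,63.5,.03)), 'railcorners',st(pix2w(w,275,174,.022)),st(pix2w(w,368,174,.022)))
E
```

```text
t 5.2 tcp [ 0.6 -4. ] z 24.3 toolx ang-st 89.99 tilt [-0.01  0.  ] F [ 0.  -0.6 -1.4] open -0.1 q6 [-0.16  0.19  2.17  0.    0.79 -0.15]
[356.4 111.4] [332, 107, 50, 11, 412] [212.8 -59.3]
[383.8 179.9] [380, 176, 9, 9, 64] [  55.8 -119.6]
[386.2 229.3] [382, 225, 9, 9, 67] [ -52.9 -123.5]
mark [66.1 42.3] railcorners [-16.4   2.5] [20.2  2.5]
```

Emit:
drive_tool(
  moves=[
    [[0, 0, 0], [-0.02, 0, 0], 0.0],
    [[0, 0, 0], [-0.03, 0, -0.05], 0.0],
    [[0, 0, 0], [-0.05, 0.03, -0.05], 0.02],
    [[0, 0, 0], [-0.05, 0.03, 0], 0.02],
    [[0, 0, 0], [-0.002, 0.019, 0], 0.02],
  ],
)

```text
time: 5.88
eef_pos: [0.556, -0.1259, 0.1166]
tcp_rot: [0.713, 0.701, 0.001, 0.002]
contact_force: [-1.6, -0.3, 0.3]
opening: 0.236
finger_force: 0.0
```

Emit:
drive_tool(
  moves=[
    [[0, 0, -0.146], [0, 0, 0], 0.02],
    [[0, 0, -0.146], [0, 0, 0], 0.02],
    [[0, 0, -0.146], [0, 0, 0], 0.02],
    [[0, 0, -0.146], [0, 0, 0], 0.02],
    [[0, 0, 0], [0, 0, 0], 0.02],
  ],
)

```text
time: 6.5
eef_pos: [0.554, -0.1222, 0.1149]
tcp_rot: [0.48, 0.877, -0.0, -0.0]
contact_force: [-0.0, 0.1, 0.2]
opening: 0.232
finger_force: 0.0
```

```bash
python3 - <<'E'
from h import *
rep()
for n in('top','wrist'):
  c=snap(n,n+'3.png')
  for p,s in blobs(c,'red'):print(n,p,s,st(pix2w(c,*p,.063)))
E
```

```text
t 6.5 tcp [  73.8 -147.4] z 114.9 toolx ang-st 123.29 tilt [-0.01  0.01] F [-0.   0.1  0.2] open 19.8 q6 [-0.4   0.2   1.94  0.    1.   -0.96]
top [356.6 111.4] [332, 107, 51, 11, 419] [213.2 -59.9]
top [382.3 179.5] [380, 176, 6, 8, 36] [  56.8 -116.5]
top [318.1 203. ] [314, 199, 9, 9, 68] [ 1.4 23.9]
wrist [134.2  77.7] [113, 55, 43, 46, 1551] [ -52.6 -123.5]
wrist [597.5 231.9] [543, 152, 97, 150, 4472] [204.7 -54.4]
wrist [321.  179.4] [304, 169, 36, 20, 524] [  53.7 -116.1]
```

View pics/wrist3.png

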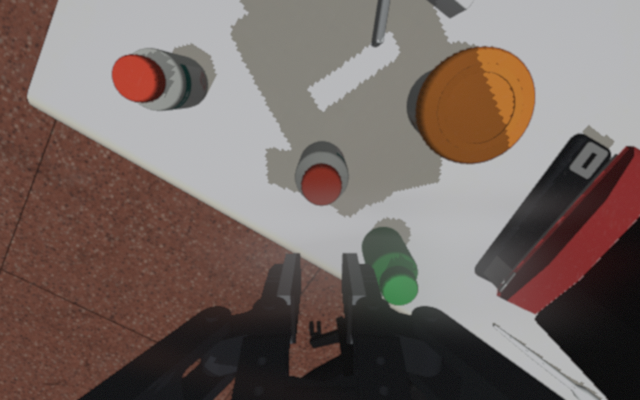

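Emit:
drive_tool(
  moves=[
    [[0, 0, 0], [0, 0, 0.06], 0.02],
    [[0, 0, 0], [0, 0, 0.03], 0.02],
    [[0, 0, 0], [0, 0, 0], 0.02],
    [[0, 0, 0], [0.008, 0, 0], 0.02],
    [[0, 0, 0], [0.008, 0, 0], 0.02],
  ],
)

```text
time: 7.22
eef_pos: [0.5467, -0.1087, 0.0271]
tcp_rot: [0.48, 0.878, 0.0, 0.002]
contact_force: [-0.3, -0.0, 0.5]
opening: 0.231
finger_force: 0.1
```

Emit:
drive_tool(
  moves=[
    [[0, 0, 0], [0.009, 0, 0], 0.02],
    [[0, 0, 0], [0.009, 0, 0], 0.02],
    [[0, 0, 0], [0.009, 0, 0], 0.02],
    [[0, 0, 0], [0.009, 0, 0], 0.02],
    [[0, 0, 0], [0.009, 0, 0], 0.02],
  ],
)

```text
time: 7.85
eef_pos: [0.5208, -0.0702, 0.025]
tcp_rot: [0.479, 0.878, -0.0, -0.0]
contact_force: [-0.1, -1.3, 0.4]
opening: 0.233
finger_force: 0.2
```

Emit:
drive_tool(
  moves=[
    [[0, 0, 0], [0.009, 0, 0], 0.02],
    [[0, 0, 0], [0.009, 0, 0], 0.02],
    [[0, 0, 0], [0.009, 0, 0], 0.02],
    [[0, 0, 0], [0.009, 0, 0], 0.02],
    [[0, 0, 0], [0.008, 0, 0], 0.02],
  ],
)

```text
time: 8.48
eef_pos: [0.4971, -0.0332, 0.025]
tcp_rot: [0.479, 0.878, -0.0, -0.0]
contact_force: [0.6, -0.7, -0.2]
opening: 0.236
finger_force: 0.2
```

```bash
python3 - <<'E'
from h import *
rep()
for n in('top','wrist'):
  c=snap(n,n+'4.png')
  for p,s in blobs(c,'red'):print(n,p,s,st(pix2w(c,*p,.063)))
E
```

```text
t 8.47 tcp [ 15.8 -59. ] z 25.0 toolx ang-st 123.41 tilt [-0.  0.] F [ 0.6 -0.7 -0.2] open 20.1 q6 [-0.27  0.21  2.13  0.    0.79 -0.84]
top [356.4 111.4] [332, 107, 50, 11, 414] [213.2 -59.4]
top [318.  203.1] [314, 199, 9, 9, 61] [ 1.2 24.1]
wrist [455.6 115.8] [416, 75, 80, 83, 5103] [ 0.6 25.4]
wrist [582.9 165.8] [565, 143, 40, 43, 406] [37.1 34.2]
wrist [322.4 320.9] [315, 319, 14, 4, 22] [  7.  -44.9]
wrist [ 47.8 388.4] [19, 374, 63, 26, 1287] [ -55.4 -119.3]
```

View pics/wrist4.png

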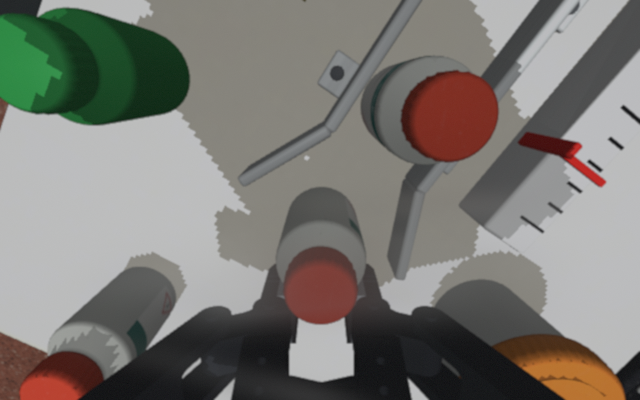

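Emit:
drive_tool(
  moves=[
    [[0, 0, 0], [-0.022, 0, 0], 0.02],
    [[0, 0, 0.146], [0, 0, 0], 0.02],
    [[0, 0, 0.146], [0, 0, 0], 0.02],
    [[0, 0, 0.146], [0, 0, 0], 0.02],
    [[0, 0, 0.146], [0, 0, 0], 0.02],
  ],
)

```text
time: 9.2
eef_pos: [0.5106, -0.0539, 0.0253]
tcp_rot: [0.714, 0.7, 0.0, 0.001]
contact_force: [-0.4, -0.1, -0.3]
opening: 0.235
finger_force: 0.0
```

Emit:
drive_tool(
  moves=[
    [[0, 0, 0], [0, -0.025, 0], 0.02],
    [[0, 0, 0], [0, 0, 0], 0.02],
    [[0, 0, 0], [0.009, 0, 0], 0.02],
    [[0, 0, 0], [0.008, 0, 0], 0.02],
    [[0, 0, 0], [0.008, -0.001, 0], 0.02],
  ],
)

```text
time: 9.82
eef_pos: [0.4843, -0.0263, 0.0252]
tcp_rot: [0.711, 0.703, 0.0, 0.0]
contact_force: [0.6, 0.3, 0.1]
opening: 0.236
finger_force: 0.1
```

```bash
python3 - <<'E'
from h import *
rep()
for n in('top','wrist'):
  c=snap(n,n+'5.png')
  for p,s in blobs(c,'red'):print(n,p,s,st(pix2w(c,*p,.063)))
E
```

```text
t 9.82 tcp [  2.9 -52.3] z 25.2 toolx ang-st 89.97 tilt [ 0.04 -0.01] F [0.6 0.3 0.1] open 20.2 q6 [-0.26  0.19  2.17 -0.    0.79 -0.25]
top [356.4 111.4] [332, 107, 50, 11, 413] [213.2 -59.4]
top [318.  203.1] [314, 199, 9, 9, 60] [ 1.2 24.1]
wrist [505.1  57.7] [474, 46, 69, 18, 601] [46.1 39.8]
wrist [314.8 103. ] [278, 80, 75, 51, 2284] [ 0.5 29.3]
```

Emit:
drive_tool(
  moves=[
    [[0, 0, 0], [0.007, -0.001, 0], 0.02],
    [[0, 0, 0], [0.007, -0.001, 0], 0.02],
    [[0, 0, 0], [0, 0, 0], 0.0],
    [[0, 0, 0], [0, 0, 0], 0.0],
    [[0, 0, 0], [0.005, 0, 0], 0.0],
  ],
)

```text
time: 10.55
eef_pos: [0.482, -0.0081, 0.0251]
tcp_rot: [0.712, 0.702, 0.0, 0.0]
contact_force: [0.1, -0.3, 0.7]
opening: -0.001
finger_force: 0.2
```

Emit:
drive_tool(
  moves=[
    [[0, 0, 0], [0.007, 0, 0], 0.0],
    [[0, 0, 0], [0.007, 0, 0], 0.0],
    [[0, 0, 0], [0.007, 0, 0], 0.0],
    [[0, 0, 0], [0.006, 0, 0], 0.0],
    [[0, 0, 0], [0, 0, 0], 0.0],
  ],
)

```text
time: 11.18
eef_pos: [0.4821, 0.0197, 0.0249]
tcp_rot: [0.711, 0.703, -0.0, -0.0]
contact_force: [0.8, 0.9, -0.3]
opening: 0.001
finger_force: 0.0
```

```bash
python3 - <<'E'
from h import *
rep()
for n in('top',):
  c=snap(n,n+'6.png')
  for p,s in blobs(c,'red'):print(n,p,s,st(pix2w(c,*p,.063)))
E
```

```text
t 11.18 tcp [ 0.2 -6.3] z 24.9 toolx ang-st 89.99 tilt [-0.01  0.01] F [ 0.8  0.9 -0.3] open 0.1 q6 [-0.17  0.18  2.17  0.    0.79 -0.16]
top [356.4 111.4] [332, 107, 50, 11, 412] [213.2 -59.4]
top [386.3 229.3] [382, 225, 10, 9, 68] [ -52.8 -123.9]
```

Emit:
drive_tool(
  moves=[
    [[0, 0, 0], [-0.02, 0, 0], 0.0],
    [[0, 0, 0], [-0.03, 0, -0.05], 0.0],
    [[0, 0, 0], [-0.035, -0.02, -0.04], 0.02],
    [[0, 0, 0], [-0.04, -0.03, 0], 0.02],
    [[0, 0, 0], [-0.02, -0.021, 0], 0.02],
  ],
)

```text
time: 11.85
eef_pos: [0.4087, -0.1266, 0.1158]
tcp_rot: [0.712, 0.702, 0.0, 0.001]
contact_force: [-0.4, 0.8, -0.3]
opening: 0.235
finger_force: 0.0
```

Emit:
drive_tool(
  moves=[
    [[0, 0, 0.139], [0, 0, 0], 0.02],
    [[0, 0, 0.139], [0, 0, 0], 0.02],
    [[0, 0, 0.139], [0, 0, 0], 0.02],
    [[0, 0, 0.139], [0, 0, 0], 0.02],
    [[0, 0, 0], [0, 0, 0], 0.02],
  ],
)

```text
time: 12.48
eef_pos: [0.4092, -0.125, 0.1149]
tcp_rot: [0.877, 0.481, -0.0, -0.0]
contact_force: [-0.1, -0.3, -0.0]
opening: 0.237
finger_force: 0.0
```

```bash
python3 - <<'E'
from h import *
rep()
for n in('top','wrist'):
  c=snap(n,n+'7.png')
  for p,s in blobs(c,'red'):print(n,p,s,st(pix2w(c,*p,.063)))
E
```

```text
t 12.47 tcp [ -71.  -151.9] z 114.9 toolx ang-st 58.16 tilt [-0.01  0.  ] F [-0.1 -0.3 -0. ] open 20.2 q6 [-0.53 -0.11  2.27  0.    0.99  0.03]
top [356.5 111.3] [332, 107, 50, 11, 409] [213.4 -59.7]
top [303.8 201.8] [300, 198, 9, 9, 63] [ 3.4 55. ]
top [318.9 202.1] [315, 198, 9, 9, 63] [ 3.4 22.2]
top [385.9 229.2] [382, 226, 9, 8, 51] [ -52.6 -123. ]
wrist [322.4 178.2] [305, 167, 37, 22, 610] [ -51.  -120.1]
```

Emit:
drive_tool(
  moves=[
    [[0, 0, 0], [0, 0, 0.06], 0.02],
    [[0, 0, 0], [0, 0, 0.03], 0.02],
    [[0, 0, 0], [0, 0, 0], 0.02],
    [[0, 0, 0], [0.008, 0, 0], 0.02],
    [[0, 0, 0], [0.008, 0, 0], 0.02],
  ],
)

```text
time: 13.2
eef_pos: [0.4197, -0.1118, 0.0268]
tcp_rot: [0.877, 0.48, 0.001, 0.002]
contact_force: [-0.4, 0.1, 0.1]
opening: 0.231
finger_force: 0.1
```

Emit:
drive_tool(
  moves=[
    [[0, 0, 0], [0.009, 0, 0], 0.02],
    [[0, 0, 0], [0.009, 0, 0], 0.02],
    [[0, 0, 0], [0.009, 0, 0], 0.02],
    [[0, 0, 0], [0.009, 0, 0], 0.02],
    [[0, 0, 0], [0.009, 0, 0], 0.02],
  ],
)

```text
time: 13.82
eef_pos: [0.4425, -0.073, 0.0249]
tcp_rot: [0.877, 0.48, -0.0, -0.0]
contact_force: [0.8, 0.1, 0.7]
opening: 0.234
finger_force: 0.2
```

```bash
python3 - <<'E'
from h import *
rep()
for n in('wrist',):
  c=snap(n,n+'8.png')
  for p,s in blobs(c,'red'):print(n,p,s,st(pix2w(c,*p,.063)))
E
```

```text
t 13.82 tcp [-38.3 -99.5] z 24.9 toolx ang-st 58.09 tilt [-0.01  0.  ] F [0.8 0.1 0.7] open 20.0 q6 [-0.39  0.11  2.25 -0.    0.78  0.18]
```

View pics/wrist8.png

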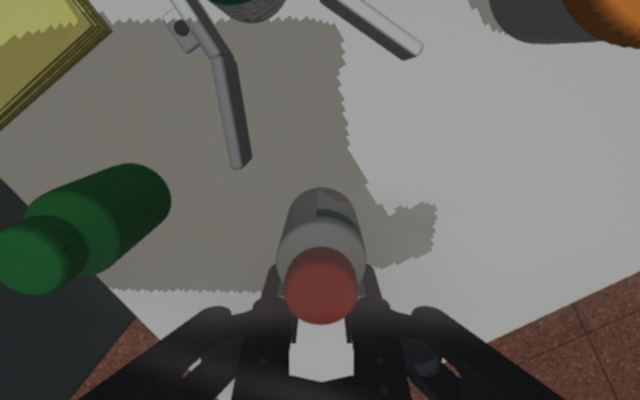

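Emit:
drive_tool(
  moves=[
    [[0, 0, 0], [0.009, 0, 0], 0.02],
    [[0, 0, 0], [0.009, 0, 0], 0.02],
    [[0, 0, 0], [0.009, 0, 0], 0.02],
    [[0, 0, 0], [0.009, 0, 0], 0.02],
    [[0, 0, 0], [0.009, 0, 0], 0.02],
  ],
)

```text
time: 14.5
eef_pos: [0.4668, -0.0351, 0.025]
tcp_rot: [0.877, 0.48, 0.0, -0.0]
contact_force: [0.9, -0.1, 0.6]
opening: 0.235
finger_force: 0.1
```

Emit:
drive_tool(
  moves=[
    [[0, 0, 0], [-0.022, 0, 0], 0.02],
    [[0, 0, -0.139], [0, 0, 0], 0.02],
    [[0, 0, -0.139], [0, 0, 0], 0.02],
    [[0, 0, -0.139], [0, 0, 0], 0.02],
    [[0, 0, -0.139], [0, 0, 0], 0.02],
  ],
)

```text
time: 15.12
eef_pos: [0.4548, -0.0539, 0.025]
tcp_rot: [0.71, 0.704, 0.0, -0.0]
contact_force: [-0.3, -0.5, 0.0]
opening: 0.234
finger_force: 0.0
```

```bash
python3 - <<'E'
from h import *
rep()
for n in('wrist','top'):
  c=snap(n,n+'9.png')
  for p,s in blobs(c,'red'):print(n,p,s,st(pix2w(c,*p,.063)))
E
```

```text
t 15.12 tcp [-26.2 -80.2] z 25.0 toolx ang-st 90.2 tilt [0.   0.01] F [-0.3 -0.5  0. ] open 20.0 q6 [-0.34  0.13  2.23  0.    0.78 -0.33]
wrist [463.6  15.6] [413, 0, 87, 46, 2255] [ 6.  20.1]
top [356.4 111.4] [332, 107, 50, 11, 409] [213.2 -59.4]
top [303.9 201.8] [300, 198, 9, 9, 66] [ 3.4 54.7]
top [318.9 202. ] [315, 198, 9, 9, 64] [ 3.6 22.2]
```

Emit:
drive_tool(
  moves=[
    [[0, 0, 0], [0, 0.025, 0], 0.02],
    [[0, 0, 0], [0.005, 0, 0], 0.02],
    [[0, 0, 0], [0.009, 0, 0], 0.02],
    [[0, 0, 0], [0.008, 0, 0], 0.02],
    [[0, 0, 0], [0.008, 0.001, 0], 0.02],
  ],
)

```text
time: 15.85
eef_pos: [0.4803, -0.0237, 0.0248]
tcp_rot: [0.712, 0.703, -0.0, -0.0]
contact_force: [-0.9, 0.0, -0.2]
opening: 0.232
finger_force: 0.1
```

Emit:
drive_tool(
  moves=[
    [[0, 0, 0], [0.006, 0.001, 0], 0.02],
    [[0, 0, 0], [0.006, 0.001, 0], 0.02],
    [[0, 0, 0], [0, 0, 0], 0.0],
    [[0, 0, 0], [0, 0, 0], 0.0],
    [[0, 0, 0], [0.004, 0, 0], 0.0],
  ],
)

```text
time: 16.48
eef_pos: [0.4833, -0.0088, 0.0251]
tcp_rot: [0.712, 0.702, -0.0, 0.0]
contact_force: [-0.1, -0.6, -0.3]
opening: -0.001
finger_force: 0.2
```

```bash
python3 - <<'E'
from h import *
rep()
for n in('wrist','top'):
  c=snap(n,n+'10.png')
  for p,s in blobs(c,'red'):print(n,p,s,st(pix2w(c,*p,.063)))
E
```

```text
t 16.48 tcp [  1.7 -34.8] z 25.1 toolx ang-st 89.9 tilt [ 0.01 -0.01] F [-0.1 -0.6 -0.3] open -0.1 q6 [-0.23  0.18  2.17 -0.    0.79 -0.21]
wrist [330.7  32.4] [292, 2, 82, 68, 3477] [ 3.8 61.9]
wrist [498.7 109.3] [469, 104, 65, 15, 487] [46.1 44.5]
wrist [332.1 166.7] [296, 145, 72, 46, 2187] [ 4.5 29.9]
top [356.5 111.4] [332, 107, 50, 11, 413] [213.2 -59.7]
top [302.5 201.2] [299, 198, 8, 8, 55] [ 4.6 57.8]
top [315.9 201.3] [314, 198, 5, 8, 34] [ 5.  28.7]
```

View pics/wrist10.png

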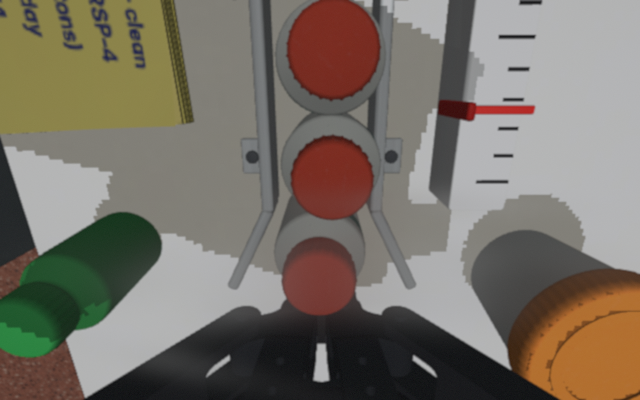

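Emit:
drive_tool(
  moves=[
    [[0, 0, 0], [0.006, 0, 0], 0.0],
    [[0, 0, 0], [0.006, 0, 0], 0.0],
    [[0, 0, 0], [0.006, 0, 0], 0.0],
    [[0, 0, 0], [0.006, 0, 0], 0.0],
    [[0, 0, 0], [0.004, 0, 0], 0.0],
  ],
)

```text
time: 17.2
eef_pos: [0.4836, 0.0199, 0.025]
tcp_rot: [0.712, 0.703, -0.0, -0.0]
contact_force: [-0.1, -0.1, 0.5]
opening: 0.002
finger_force: 0.3
```

Emit:
drive_tool(
  moves=[
    [[0, 0, 0], [0.002, 0, 0], 0.0],
    [[0, 0, 0], [0.002, 0, 0], 0.0],
    [[0, 0, 0], [0.001, 0, 0], 0.0],
    [[0, 0, 0], [0.001, 0, 0], 0.0],
    [[0, 0, 0], [0, 0, 0], 0.0],
  ],
)

```text
time: 17.82
eef_pos: [0.4837, 0.0255, 0.025]
tcp_rot: [0.712, 0.702, 0.0, -0.0]
contact_force: [0.6, -0.7, 0.2]
opening: -0.001
finger_force: 0.1
```

```bash
python3 - <<'E'
from h import *
rep()
for n in('wrist','top'):
  c=snap(n,n+'11.png')
  for p,s in blobs(c,'red'):print(n,p,s,st(pix2w(c,*p,.063)))
E
```

```text
t 17.82 tcp [ 1.7 -0.5] z 25.0 toolx ang-st 89.94 tilt [0.   0.01] F [ 0.6 -0.7  0.2] open -0.1 q6 [-0.16  0.19  2.17  0.    0.79 -0.14]
wrist [336.3  34.7] [298, 2, 83, 75, 3889] [ 5.  95.7]
wrist [344.5  69.2] [341, 66, 9, 6, 24] [ 7.1 88.2]
wrist [334.9 168.2] [298, 145, 74, 48, 2468] [ 5.1 63.7]
top [356.3 111.4] [332, 107, 50, 11, 414] [213.2 -59.2]
top [286.8 200.2] [283, 197, 9, 8, 55] [ 6.1 91.8]
```

View pics/wrist11.png

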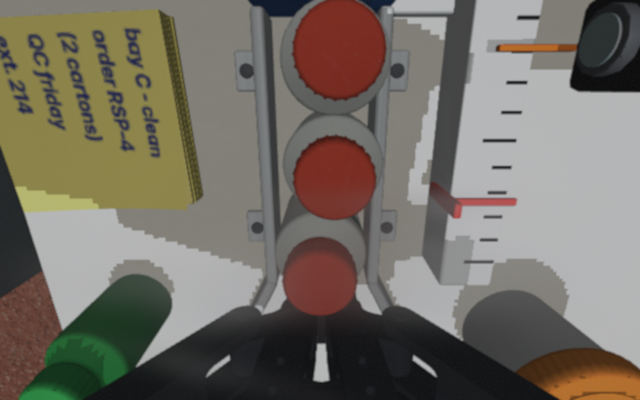

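Emit:
drive_tool(
  moves=[
    [[0, 0, 0], [0.001, 0, 0], 0.0],
    [[0, 0, 0], [0.001, 0, 0], 0.0],
    [[0, 0, 0], [0, 0, 0], 0.0],
  ],
)

```text
time: 18.3
eef_pos: [0.4836, 0.0275, 0.025]
tcp_rot: [0.712, 0.703, 0.0, -0.0]
contact_force: [0.3, 0.1, 0.3]
opening: 0.0
finger_force: 0.1
```

```bash
python3 - <<'E'
from h import *
rep()
c=load('wrist11.png')
print('ptr',st(pix2w(c,510,48,.036)),st(pix2w(c,555,48,.036)),'mark',st(pix2w(c,490,202,.03)),'stop',st(pix2w(c,325,14,.04)))
for n in('wrist','top'):
  c=snap(n,n+'12.png')
  for p,s in blobs(c,'red'):print(n,p,s,st(pix2w(c,*p,.063)))
E
```

```text
t 18.3 tcp [1.6 1.5] z 25.0 toolx ang-st 89.94 tilt [-0.  0.] F [0.3 0.1 0.3] open 0.0 q6 [-0.15  0.19  2.17  0.    0.79 -0.14]
ptr [60.3 95.7] [74.3 95.7] mark [65.7 43. ] stop [  2.6 104.3]
wrist [336.7  33.9] [298, 2, 83, 70, 3716] [ 5.1 97.9]
wrist [334.8 167.8] [299, 145, 73, 48, 2353] [ 5.1 65.9]
top [356.4 111.4] [332, 107, 50, 11, 411] [213.2 -59.4]
top [285.7 200.3] [282, 197, 8, 8, 54] [ 5.8 94.2]
```

Emit:
drive_tool(
  moves=[
    [[0, 0, 0], [0.001, 0, 0], 0.0],
    [[0, 0, 0], [0.001, 0, 0], 0.0],
    [[0, 0, 0], [0, 0, 0], 0.0],
  ],
)

```text
time: 18.77
eef_pos: [0.4839, 0.0282, 0.0252]
tcp_rot: [0.711, 0.703, -0.001, 0.001]
contact_force: [-0.5, -7.5, -0.2]
opening: -0.0
finger_force: 3.3
```

```bash
python3 - <<'E'
from h import *
rep()
for n in('wrist','top'):
  c=snap(n,n+'13.png')
  for p,s in blobs(c,'red'):print(n,p,s,st(pix2w(c,*p,.063)))
E
```

```text
t 18.77 tcp [1.9 2.2] z 25.2 toolx ang-st 90.03 tilt [ 0.01 -0.16] F [-0.5 -7.5 -0.2] open -0.0 q6 [-0.15  0.19  2.17 -0.    0.79 -0.14]
wrist [336.5  35.7] [298, 5, 83, 70, 3593] [ 5.1 98.3]
wrist [334.4 168.7] [298, 147, 73, 46, 2195] [ 5.1 66.5]
wrist [455.4 221.4] [453, 218, 5, 6, 19] [39.3 51.4]
top [356.3 111.4] [332, 107, 50, 11, 415] [213.2 -59.2]
top [285.7 200.2] [282, 197, 8, 8, 53] [ 6.  94.2]
```

Emit:
drive_tool(
  moves=[
    [[0, 0, 0], [-0.01, 0, 0], 0.0],
    [[0, 0, 0], [-0.03, 0, -0.02], 0.0],
    [[0, 0, 0], [0, 0, -0.06], 0.0],
    [[0, 0, 0], [0, 0, -0.06], 0.0],
    [[0, 0, 0], [0, 0, -0.04], 0.0],
  ],
)

```text
time: 19.5
eef_pos: [0.484, -0.0108, 0.2083]
tcp_rot: [0.712, 0.702, 0.001, 0.001]
contact_force: [0.7, -0.5, 0.3]
opening: -0.003
finger_force: 0.0
```

Emit:
drive_tool(
  moves=[
    [[0, 0, 0], [0.036, 0.031, 0], 0.0],
    [[0, 0, 0], [0.036, 0.031, 0], 0.0],
    [[0, 0, 0], [0.036, 0.031, 0], 0.0],
    [[0, 0, 0], [0, 0, 0], 0.0],
  ],
)

```text
time: 20.0
eef_pos: [0.5787, 0.0981, 0.2046]
tcp_rot: [0.711, 0.703, 0.0, -0.0]
contact_force: [0.3, 0.2, -0.3]
opening: 0.003
finger_force: 0.0
```

```bash
python3 - <<'E'
from h import *
rep()
for n in('wrist','top'):
  c=snap(n,n+'14.png')
  for p,s in blobs(c,'red'):print(n,p,s,st(pix2w(c,*p,.063)))
  for p,s in blobs(c,'yel'):print(n,p,s,st(pix2w(c,*p,.106)))
E
```

```text
t 20.0 tcp [95.8 73.3] z 204.6 toolx ang-st 90.1 tilt [-0.01  0.07] F [ 0.3  0.2 -0.3] open 0.2 q6 [-0.01  0.13  1.84  0.    1.17  0.  ]
wrist [211.8 170.1] [200, 158, 25, 25, 461] [ 6.1 94.2]
wrist [215.3 206.2] [204, 195, 24, 24, 455] [ 5.8 62.8]
wrist [213.5 239.3] [203, 230, 23, 20, 340] [ 1.2 31.9]
wrist [446.6 325.6] [436, 320, 18, 14, 133] [217.9 -59.4]
top [358.3 111.4] [337, 107, 45, 11, 402] [213.3 -63.7]
```

View pics/wrist14.png

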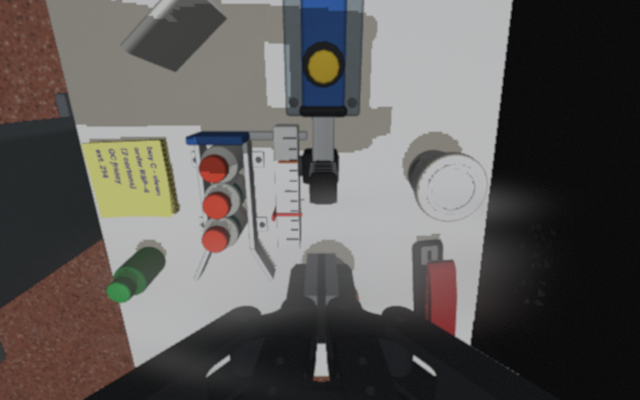

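```bash
python3 - <<'E'
from h import *
c=load('wrist14.png')
print(st(pix2w(c,322.5,67,.106)))
print('post top edge',[st(pix2w(c,u,v,.125)) for u,v in((309,178),(336,203))])
def W(x,y,z):
    k,s=np.cos(YAW),np.sin(YAW);x/=1e3;y/=1e3;return [O[0]+k*x-s*y,O[1]+s*x+k*y,z]
for x in(86,104):
  for y in(84,106):print(x,y,np.round(w2pix(c,W(x,y+2,.125))))
print('ptr/mark',st(pix2w(c,288,160.5,.036)),st(pix2w(c,290,214.5,.03)))
E
```

```text
[ 96.2 170.4]
post top edge [array([ 87.9, 104. ]), array([105.3,  87.3])]
86 84 [306. 205.]
86 106 [306. 172.]
104 84 [334. 205.]
104 106 [334. 172.]
ptr/mark [66.1 96.8] [65.9 42.8]
```

Emit:
drive_tool(
  moves=[
    [[0, 0, 0], [0.05, 0, 0], 0.0],
    [[0, 0, 0], [0.047, 0, 0.02], 0.0],
    [[0, 0, 0], [0, 0, 0.04], 0.0],
    [[0, 0, 0], [0, 0, 0.013], 0.0],
    [[0, 0, 0], [0, 0, 0.004], 0.0],
  ],
)

```text
time: 20.72
eef_pos: [0.5783, 0.1921, 0.1275]
tcp_rot: [0.712, 0.702, -0.001, -0.0]
contact_force: [0.0, 0.1, 0.4]
opening: 0.002
finger_force: 0.0
```

Emit:
drive_tool(
  moves=[
    [[0, 0, 0], [0, 0, 0.002], 0.0],
    [[0, 0, 0], [0, 0, 0.002], 0.0],
    [[0, 0, 0], [0, 0, 0.002], 0.0],
    [[0, 0, 0], [0, 0, 0.002], 0.0],
    [[0, 0, 0], [0, 0, 0.001], 0.0],
  ],
)

```text
time: 21.35
eef_pos: [0.5795, 0.1931, 0.1199]
tcp_rot: [0.712, 0.703, 0.001, 0.001]
contact_force: [0.6, -1.3, 4.5]
opening: 0.002
finger_force: 1.9
```

```bash
python3 - <<'E'
from h import *
rep()
E
```

```text
t 21.35 tcp [ 95.5 168.3] z 119.9 toolx ang-st 89.95 tilt [ 0.1  -0.01] F [ 0.6 -1.3  4.5] open 0.2 q6 [ 0.16  0.28  1.83 -0.    1.03  0.17]
```

Pressing, with the expected 4.5 N. I'll continue until the force rises at the bottom.

Emit:
drive_tool(
  moves=[
    [[0, 0, 0], [0, 0, 0.0015], 0.0],
    [[0, 0, 0], [0, 0, 0.0015], 0.0],
    [[0, 0, 0], [0, 0, 0.001], 0.0],
  ],
)

```text
time: 21.72
eef_pos: [0.5795, 0.1931, 0.1153]
tcp_rot: [0.712, 0.703, 0.001, 0.001]
contact_force: [1.2, -2.0, 4.8]
opening: -0.002
finger_force: 1.9
```

Emit:
drive_tool(
  moves=[
    [[0, 0, 0], [0, 0, 0.001], 0.0],
    [[0, 0, 0], [0, 0, 0], 0.0],
  ],
)

```text
time: 21.98
eef_pos: [0.5795, 0.1931, 0.115]
tcp_rot: [0.712, 0.703, 0.0, 0.001]
contact_force: [0.3, -2.6, 7.1]
opening: 0.001
finger_force: 3.4
```

Emit:
drive_tool(
  moves=[
    [[0, 0, 0], [0, 0, 0.001], 0.0],
    [[0, 0, 0], [0, 0, 0], 0.0],
  ],
)

```text
time: 22.22
eef_pos: [0.5796, 0.1931, 0.115]
tcp_rot: [0.712, 0.703, 0.0, 0.001]
contact_force: [-1.4, -3.2, 10.4]
opening: -0.0
finger_force: 5.2
```

Emit:
drive_tool(
  moves=[
    [[0, 0, 0], [0, 0, 0.001], 0.0],
    [[0, 0, 0], [0, 0, 0], 0.0],
  ],
)

```text
time: 22.48
eef_pos: [0.5796, 0.1932, 0.1149]
tcp_rot: [0.712, 0.703, 0.0, 0.001]
contact_force: [-4.0, -2.7, 14.0]
opening: 0.0
finger_force: 7.0
```

Emit:
drive_tool(
  moves=[
    [[0, 0, 0], [0, 0, -0.025], 0.0],
    [[0, 0, 0], [0, 0, -0.06], 0.0],
    [[0, 0, 0], [-0.036, 0, 0], 0.05],
    [[0, 0, 0], [-0.036, 0, 0], 0.05],
    [[0, 0, 0], [0, 0, 0], 0.05],
  ],
)

```text
time: 23.1
eef_pos: [0.5769, 0.1199, 0.1956]
tcp_rot: [0.713, 0.701, -0.001, -0.001]
contact_force: [-0.5, -0.3, -0.6]
opening: 0.585
finger_force: 0.0
```

```bash
python3 - <<'E'
from h import *
rep()
c=snap('wrist','w15.png')
for p,s in blobs(c,'yel'):print(p,s,st(pix2w(c,*p,.098)))
cv2.imwrite('pics/w15c.png',cv2.resize(c['image'][:,120:520,::-1],(600,600)))
E
```

```text
t 23.1 tcp [93.8 95.1] z 195.6 toolx ang-st 89.77 tilt [-0.18  0.04] F [-0.5 -0.3 -0.6] open 49.9 q6 [0.03 0.15 1.84 0.   1.16 0.05]
```

View pics/w15c.png

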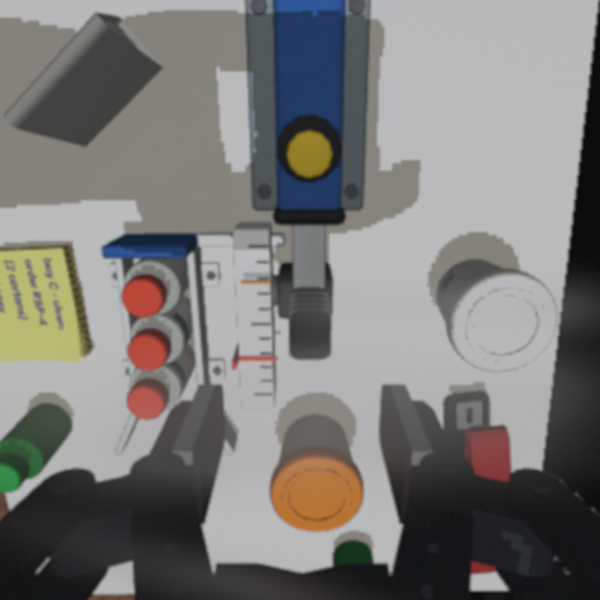

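Emit:
drive_tool(
  moves=[
    [[0, 0, 0], [0, 0.002, 0.05], 0.05],
    [[0, 0, 0], [0, 0, 0.03], 0.05],
    [[0, 0, 0], [0, 0, 0.008], 0.05],
    [[0, 0, 0], [0, 0, 0], 0.05],
  ],
)

```text
time: 23.65
eef_pos: [0.5797, 0.122, 0.1087]
tcp_rot: [0.711, 0.703, -0.0, -0.001]
contact_force: [0.4, -0.5, 0.5]
opening: 0.585
finger_force: 0.0
```

```bash
python3 - <<'E'
from h import *
rep()
E
```

```text
t 23.65 tcp [96.5 97.1] z 108.7 toolx ang-st 89.99 tilt [-0.06  0.02] F [ 0.4 -0.5  0.5] open 49.9 q6 [0.04 0.26 1.88 0.   1.   0.05]
```

Emit:
drive_tool(
  moves=[
    [[0, 0, 0], [0, 0, 0], 0.0],
    [[0, 0, 0], [0, 0, 0], 0.0],
    [[0, 0, 0], [0, 0, 0], 0.0],
    [[0, 0, 0], [0, 0, 0], 0.0],
  ],
  grip_force=60,
)

```text
time: 24.15
eef_pos: [0.5802, 0.1214, 0.111]
tcp_rot: [0.712, 0.703, 0.0, 0.0]
contact_force: [-2.6, 0.2, 6.0]
opening: 0.198
finger_force: 60.3
```

Emit:
drive_tool(
  moves=[
    [[0, 0, 0], [-0.004, 0, 0], 0.0],
    [[0, 0, 0], [-0.006, 0, 0], 0.0],
    [[0, 0, 0], [-0.01, 0, 0], 0.0],
    [[0, 0, 0], [0, 0, 0], 0.0],
  ],
)

```text
time: 24.65
eef_pos: [0.5799, 0.1013, 0.111]
tcp_rot: [0.712, 0.702, 0.0, -0.0]
contact_force: [-3.5, 0.9, 6.2]
opening: 0.197
finger_force: 60.3
```

```bash
python3 - <<'E'
from h import *
rep()
for n in('top','scene','wrist'):
  c=snap(n,n+'16.png')
  for k,z in(('orange',.036),('red',.03)):
    for p,s in blobs(c,k,3):
      q=st(pix2w(c,*p,z))
      if 30<q[0]<90 and 0<q[1]<130: print(n,k,p,s,q)
E
```

```text
t 24.65 tcp [97.  76.4] z 111.0 toolx ang-st 89.93 tilt [0.04 0.04] F [-3.5  0.9  6.2] open 16.8 q6 [0.   0.25 1.89 0.   1.   0.01]
scene orange [323.8 217.6] [321, 217, 6, 2, 8] [66.4 76.9]
wrist orange [272.5 227. ] [261, 227, 24, 1, 24] [65.4 75.7]
```

Emit:
drive_tool(
  moves=[
    [[0, 0, 0], [-0.008, 0, -0.001], 0.0],
    [[0, 0, 0], [-0.008, 0, -0.001], 0.0],
    [[0, 0, 0], [-0.008, 0, 0], 0.0],
    [[0, 0, 0], [-0.004, 0, 0], 0.0],
    [[0, 0, 0], [0, 0, 0], 0.0],
  ],
)

```text
time: 25.42
eef_pos: [0.5796, 0.0726, 0.111]
tcp_rot: [0.712, 0.702, 0.0, 0.0]
contact_force: [1.1, 2.8, 0.3]
opening: 0.203
finger_force: 59.4
```

```bash
python3 - <<'E'
from h import *
rep()
def W(x,y,z):
    k,s=np.cos(YAW),np.sin(YAW);x/=1e3;y/=1e3;return [O[0]+k*x-s*y,O[1]+s*x+k*y,z]
for n in('top','scene','wrist'):
  c=snap(n,n+'17.png');im=np.asarray(c['image']).astype(int)
  h=cv2.cvtColor(c['image'],cv2.COLOR_RGB2HSV)
  u0,v0=np.round(w2pix(c,W(61,46,.033))).astype(int);print(n,u0,v0)
  for v in range(max(0,v0-40),min(400,v0+40)):
    for u in range(max(0,u0-25),min(640,u0+25)):
      H,S,V=h[v,u].astype(int)
      if S>110 and V>60 and (H<20 or H>172):
        k='R' if (H<6 or H>172) else 'O' if H>8 else '?'
        q=st(pix2w(c,u,v,.03 if k=='R' else .036))
        if n!='wrist' : print(k,u,v,(H,S,V),q)
  for k,z in(('orange',.036),('red',.03)):
    for p,s in blobs(c,k,3):
      q=st(pix2w(c,*p,z))
      if 30<q[0]<90 and 0<q[1]<130: print(n,k,p,s,q)
E
```

```text
t 25.43 tcp [97.  47.7] z 111.0 toolx ang-st 89.91 tilt [ 0.04 -0.02] F [1.1 2.8 0.3] open 17.3 q6 [-0.05  0.24  1.9  -0.    1.   -0.04]
top 308 179
scene 327 228
R 302 217 (np.int64(5), np.int64(121), np.int64(126)) [ 30.  101.8]
R 302 218 (np.int64(5), np.int64(139), np.int64(121)) [28.8 98.6]
R 302 219 (np.int64(5), np.int64(138), np.int64(111)) [27.6 95.4]
? 302 220 (np.int64(6), np.int64(138), np.int64(96)) [23.4 84.2]
R 302 221 (np.int64(5), np.int64(118), np.int64(93)) [25.2 89. ]
? 302 222 (np.int64(6), np.int64(116), np.int64(112)) [21.  77.9]
R 302 223 (np.int64(4), np.int64(140), np.int64(167)) [22.8 82.7]
R 302 224 (np.int64(4), np.int64(186), np.int64(199)) [21.6 79.6]
R 303 224 (np.int64(3), np.int64(168), np.int64(191)) [23.5 78.9]
R 304 224 (np.int64(3), np.int64(166), np.int64(171)) [25.3 78.2]
R 305 224 (np.int64(3), np.int64(125), np.int64(137)) [27.1 77.5]
O 334 224 (np.int64(13), np.int64(114), np.int64(134)) [76.5 50.2]
O 335 224 (np.int64(12), np.int64(142), np.int64(126)) [78.3 49.6]
O 336 224 (np.int64(10), np.int64(164), np.int64(95)) [80.1 48.9]
R 302 225 (
[... 5293 characters left out ...]
.int64(13), np.int64(129), np.int64(182)) [88.1 -1.3]
R 322 239 (np.int64(0), np.int64(169), np.int64(101)) [39.8 21.9]
R 323 239 (np.int64(0), np.int64(128), np.int64(106)) [41.5 21.2]
O 351 239 (np.int64(13), np.int64(132), np.int64(168)) [86.7 -4. ]
R 322 240 (np.int64(2), np.int64(131), np.int64(97)) [38.6 19.1]
O 351 240 (np.int64(12), np.int64(136), np.int64(146)) [85.4 -6.8]
O 351 241 (np.int64(13), np.int64(122), np.int64(127)) [84.1 -9.5]
scene orange [331.  225.2] [330, 225, 3, 2, 4] [69.5 48.6]
wrist 267 227
wrist orange [272.2 227.5] [260, 227, 25, 2, 49] [65.1 46.7]
wrist red [267.2 228.9] [255, 228, 29, 2, 34] [60.8 43.1]
wrist red [249.9 234.2] [249, 231, 3, 7, 18] [48.9 39.2]
```

Emit:
drive_tool(
  moves=[
    [[0, 0, 0], [-0.002, 0, 0], 0.0],
    [[0, 0, 0], [-0.0015, 0, 0], 0.0],
    [[0, 0, 0], [0, 0, 0], 0.0],
  ],
)

```text
time: 25.95
eef_pos: [0.5795, 0.0697, 0.111]
tcp_rot: [0.712, 0.702, 0.0, 0.0]
contact_force: [2.9, 3.1, -1.2]
opening: 0.198
finger_force: 59.3
```

```bash
cat > m.py <<'E'
from h import *
import sys
rep()
tag=sys.argv[1]
for n in('wrist','scene'):
  c=snap(n,n+tag+'.png')
  h=cv2.cvtColor(c['image'],cv2.COLOR_RGB2HSV).astype(int)
  for k in 'OR':
    m=(h[...,1]>100)&(h[...,2]>90)&(((h[...,0]>8)&(h[...,0]<20)) if k=='O' else ((h[...,0]<7)|(h[...,0]>172)))
    v,u=np.nonzero(m);z=.036 if k=='O' else .03
    P=np.array([st(pix2w(c,a,b,z)) for a,b in zip(u,v)])
    s=(P[:,0]>56)&(P[:,0]<70)&(P[:,1]>30)&(P[:,1]<60)
    w=(h[v,u,1]-60)[s]
    if s.any(): print(n,k,s.sum(),'rows',np.unique(v[s],return_counts=True),'mean',np.average(P[s],axis=0,weights=w).round(2))
E
python3 m.py 18
```

```text
t 25.95 tcp [97.  44.8] z 111.0 toolx ang-st 89.94 tilt [ 0.05 -0.  ] F [ 2.9  3.1 -1.2] open 16.9 q6 [-0.05  0.24  1.9   0.    1.   -0.04]
wrist O 59 rows (array([225, 226, 227]), array([19, 20, 20])) mean [63.57 44.54]
wrist R 43 rows (array([223, 224, 225]), array([21, 21,  1])) mean [62.56 43.68]
scene O 11 rows (array([226, 227, 228]), array([3, 7, 1])) mean [64.41 45.  ]
scene R 6 rows (array([229, 230, 231]), array([1, 3, 2])) mean [64.94 41.93]
```

Emit:
drive_tool(
  moves=[
    [[0, 0, 0], [-0.0015, 0, 0], 0.0],
    [[0, 0, 0], [0, 0, 0], 0.0],
  ],
)

```text
time: 26.3
eef_pos: [0.5795, 0.0681, 0.1111]
tcp_rot: [0.712, 0.702, 0.0, 0.0]
contact_force: [3.0, 3.0, -2.8]
opening: 0.201
finger_force: 59.3
```

```bash
python3 m.py 19; python3 - <<'E'
from h import *
c=load('wrist19.png');print(c['image'][212:234,268].tolist())
c=load('scene19.png');print(c['image'][222:236,329:331].tolist())
c=load('wrist14.png');print(c['image'][209:220,290].tolist(),c['image'][155:166,288].tolist())
E
```

```text
t 26.3 tcp [97.  43.3] z 111.1 toolx ang-st 89.94 tilt [ 0.05 -0.  ] F [ 3.   3.  -2.8] open 17.2 q6 [-0.06  0.24  1.91 -0.    1.   -0.04]
wrist O 56 rows (array([225, 226, 227]), array([18, 19, 19])) mean [63.8  42.94]
wrist R 84 rows (array([221, 222, 223, 224]), array([21, 21, 21, 21])) mean [62.78 42.85]
scene O 11 rows (array([226, 227, 228]), array([1, 5, 5])) mean [64.3  43.16]
scene R 7 rows (array([229, 230, 231]), array([1, 4, 2])) mean [64.84 42.15]
[[168, 169, 171], [172, 173, 175], [172, 172, 174], [172, 172, 174], [170, 171, 173], [160, 161, 163], [143, 143, 144], [127, 122, 122], [118, 82, 82], [142, 59, 57], [167, 63, 60], [168, 61, 58], [144, 55, 49], [117, 66, 43], [142, 98, 53], [166, 122, 77], [171, 143, 125], [171, 167, 167], [171, 173, 175], [171, 171, 174], [170, 171, 173], [170, 170, 172]]
[[[137, 134, 120], [139, 138, 123]], [[134, 134, 121], [138, 137, 122]], [[135, 134, 126], [137, 136, 123]], [[138, 138, 130], [133, 129, 117]], [[134, 115, 103], [133, 103, 85]], [[163, 102, 58], [153, 90, 51]], [[155, 100, 69], [146, 100, 72]], [[150, 118, 108], [147, 104, 96]], [[165, 92, 88], [175, 81, 79]], [[183, 113, 111], [181, 120, 120]], [[212, 196, 195], [209, 200, 197]], [[226, 227, 225], [224, 226, 224]], [[229, 231, 230], [227, 229, 228]], [[228, 230, 229], [228, 230, 229]]]
[[175, 175, 178], [163, 163, 166], [160, 160, 162], [156, 148, 149], [151, 100, 99], [173, 81, 78], [176, 99, 99], [173, 144, 145], [181, 178, 180], [182, 184, 186], [175, 176, 178]] [[151, 153, 153], [151, 152, 152], [152, 154, 154], [150, 151, 152], [142, 142, 142], [126, 113, 111], [123, 81, 62], [143, 104, 85], [166, 150, 145], [181, 179, 181], [185, 186, 188]]
```

Emit:
drive_tool(
  moves=[
    [[0, 0, 0], [-0.0004, 0, 0], 0.0],
    [[0, 0, 0], [0, 0, 0], 0.0],
    [[0, 0, 0], [0, 0, 0], 0.0],
    [[0, 0, 0], [0, 0, 0], 0.0],
  ],
)

```text
time: 26.9
eef_pos: [0.5795, 0.0678, 0.111]
tcp_rot: [0.712, 0.702, 0.0, 0.0]
contact_force: [3.5, 3.5, -1.6]
opening: 0.199
finger_force: 59.3
```

```bash
python3 m.py 20; python3 - <<'E'
from h import *
for n in('scene20.png','wrist20.png'):
  c=load(n)
  for k,z in(('red',.063),('yel',.098),('orange',.06)):
    for p,s in blobs(c,k,12):print(n,k,p,s[4],st(pix2w(c,*p,z)))
E
```

```text
t 26.9 tcp [97. 43.] z 111.0 toolx ang-st 89.94 tilt [0.04 0.  ] F [ 3.5  3.5 -1.6] open 17.0 q6 [-0.06  0.24  1.91  0.    1.   -0.04]
wrist O 57 rows (array([225, 226, 227]), array([19, 19, 19])) mean [63.69 42.62]
wrist R 101 rows (array([220, 221, 222, 223, 224]), array([17, 21, 21, 21, 21])) mean [62.7  42.84]
scene O 11 rows (array([227, 228]), array([5, 6])) mean [64.27 42.62]
scene R 7 rows (array([229, 230, 231]), array([1, 4, 2])) mean [64.81 42.13]
scene20.png red [290.9 207.4] 27 [ 4.6 95.1]
scene20.png red [296.7 217.4] 43 [ 3.6 59.7]
scene20.png red [433.8 239.1] 488 [206.6 -86.7]
scene20.png red [300.1 226.8] 84 [-0.8 29.7]
scene20.png yel [238.9 264.1] 31 [-136.6  -72.3]
scene20.png orange [367.5 239.2] 542 [ 98.9 -42.5]
wrist20.png red [270.  221.7] 80 [68.3 56.7]
wrist20.png red [249.1 227.2] 18 [56.4 53.3]
wrist20.png red [155.8 258.7] 571 [ 0.6 33.4]
wrist20.png red [497.1 334.5] 1038 [208.9 -20.7]
wrist20.png orange [272.5 227. ] 24 [69.1 52.2]
wrist20.png orange [321.2 354.9] 2211 [ 97.  -39.8]
```

```bash
python3 -c "
from plant import ctrl
print(ctrl.sign_off())"
```

```text
the job is handed in; nothing more can be done
None
```

I handed the job in at about 27 s: the three bottles are in the lane against the end stop, the lock button is fully down, and the grip is held with the pointer within about 0.5 mm of the red mark; I viewed 12 pictures, two over the limit of 10.

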